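# Reload the sample vials in reverse order

### The job

Move the four capped sample vials from the grey source rack into the blue target rack in reverse order: the vial nearest the source rack's yellow end goes into the blue pocket farthest from the target rack's yellow end, the next one into the pocket beside it, and so on, so that the last vial ends up nearest the blue rack's yellow end. Keep the vials upright, lower each one to the floor of its pocket rather than letting it fall, and let go of it. Do not disturb the jar and the pipette.

Things in the scene. Friction and masses are not known exactly. Their poses are not given: they have to be found in the camera images.
- vial_red: Loose sample vial with a red screw cap: clear straight cylinder 32 mm in diameter, flat foot, cap 34 mm in diameter; 80 mm tall overall, the cap being the topmost 20 mm (60 to 80 mm above the foot); about 60 g. Origin: centre of its underside; z up along its axis. It starts upright in the insert of its cap's colour.
- vial_green: Loose sample vial with a green screw cap: clear straight cylinder 32 mm in diameter, flat foot, cap 34 mm in diameter; 80 mm tall overall, the cap being the topmost 20 mm (60 to 80 mm above the foot); about 60 g. Origin: centre of its underside; z up along its axis. It starts upright in the insert of its cap's colour.
- vial_white: Loose sample vial with a white screw cap: clear straight cylinder 32 mm in diameter, flat foot, cap 34 mm in diameter; 80 mm tall overall, the cap being the topmost 20 mm (60 to 80 mm above the foot); about 60 g. Origin: centre of its underside; z up along its axis. It starts upright in the insert of its cap's colour.
- vial_black: Loose sample vial with a black screw cap: clear straight cylinder 32 mm in diameter, flat foot, cap 34 mm in diameter; 80 mm tall overall, the cap being the topmost 20 mm (60 to 80 mm above the foot); about 60 g. Origin: centre of its underside; z up along its axis. It starts upright in the insert of its cap's colour.
- insert_red: Fixed red square pocket of the source rack, 54 x 54 mm outside, 48 mm inside, rim 30 mm above its origin, floor 3 mm thick. The red-capped vial starts in it. Origin: centre of its underside; x, y parallel to the source rack's. It never moves, so it marks where that vial came from.
- insert_green: Fixed green square pocket of the source rack, 54 x 54 mm outside, 48 mm inside, rim 30 mm above its origin, floor 3 mm thick. The green-capped vial starts in it. Origin: centre of its underside; x, y parallel to the source rack's. It never moves, so it marks where that vial came from.
- insert_white: Fixed white square pocket of the source rack, 54 x 54 mm outside, 48 mm inside, rim 30 mm above its origin, floor 3 mm thick. The white-capped vial starts in it. Origin: centre of its underside; x, y parallel to the source rack's. It never moves, so it marks where that vial came from.
- insert_black: Fixed black square pocket of the source rack, 54 x 54 mm outside, 48 mm inside, rim 30 mm above its origin, floor 3 mm thick. The black-capped vial starts in it. Origin: centre of its underside; x, y parallel to the source rack's. It never moves, so it marks where that vial came from.
- source_rack: Fixed grey rack tray, 66 mm (x) by 232 mm (y), 6 mm thick, on the worktop, carrying the four coloured inserts in a row along its y axis at y = +84, +28, -28, -84 mm (in any colour order). A yellow block 36 mm high (60 x 24 mm) marks its +y end (centred at y = +128 mm). Origin: centre of its underside; z up.
- target_rack: Fixed blue rack, 66 mm (x) by 232 mm (y), on the worktop, empty at the start: four square pockets, 48 mm inside, in a row along its y axis with centres at x = 0, y = +84, +28, -28, -84 mm; pocket floors 9 mm and rims 36 mm above its underside, walls 8 mm thick between pockets. A yellow block 36 mm high (60 x 24 mm) marks its +y end (centred at y = +128 mm). Origin: centre of its underside; z up.
- jar: Bystander: loose small glass jar with a blue cap, 52 mm in diameter, 64 mm tall. Origin: centre of its underside. Leave it alone.
- pipette: Bystander: loose white hand pipette lying flat near the far edge, up to 50 mm wide and 27 mm high; it runs along its y axis from -129 mm (blue plunger) to +140 mm (tip). Origin: on the worktop level under the joint of grip and shaft. Leave it alone. (A fixed yellow waste tub, 150 mm wide and 104 mm high, also stands near the far edge, at about x = 0.85, y = -0.13 m.)

How it is judged:
By the outcome, as a careful person would: the job done as asked, in the order asked, and still so for the second after the job is handed in, with the robot touching nothing.
It also fails if it takes over 112 s, if anything falls off the work surface, if the arm or the gripper's body presses on something with over 40 N, if the wrist force passes 120 N, or if a joint passes its speed limit or range.

### The arm

A 7-joint arm with a two-finger parallel gripper is mounted at the origin on the work surface. World frame = base frame: x ahead of the robot, y to its left, z up, the work surface at z = 0. Lengths are in m, angles in degrees, forces in N, time in s.
With the tool pointing down it reaches from about 0.425 to 0.875 m from the base axis. Payload 4.7 kg.
Tool frame: the origin (TCP) lies on the centre line of the jaws, within the pads' length; the fingertips stand 8 mm ahead of it and the grasp point (between the pads) lies 11 mm behind it; z points along the fingers, y is the direction in which the jaws open and shut (so a half turn about z gives the same grasp; the last joint's range is limited). The gripper opens to 87 mm and grips with 3 to 60 N. Pads are 19 mm wide; open, the fingers measure 117 mm over their backs; the gripper's body (75 mm by 190 mm) begins 51 mm behind the grasp point.
Start: joints at [-71.385, 18.392, -4.016, 83.108, 1.295, 78.541, -3.26], TCP at [0.199, 0.619, 0.204] pointing down, gripper open.
Joint ranges: [-163.93, 163.93], [-17.29, 119.83], [-79.2, 71.16], [3.27, 140.29], [-89.18, 269.18], [5.43, 117.66], [-154.24, 154.24]. Speed limits (degrees/s): [147.25, 147.25, 180, 180, 180, 180, 180].

### API

Orientations are given as [roll, pitch, yaw] about the fixed x, y, z axes, in that order (R = Rz(yaw) Ry(pitch) Rx(roll)).
In Python, from cell import env gives the robot as it stands. The module is installed in compiled form; this text tells all that it offers.
- The arm moves only by the tool move_arm, never from a script. Its argument "steps" is a list of rows, each a list of 2 entries, a list of its own where there are three numbers: the shift along the tool's x, y, z in m, then the turn about the tool's z in rad. A call has 1 to 20 rows; each row is the pose to reach, as a shift and turn from the pose commanded when the call began, along the tool's axes at that moment; what a row does not reach only later rows make up. A row lasts 1/8 s, in which the tool goes at most 62.5 mm and 10.7 degrees, less where a joint would pass 70% of its speed; a pose out of reach is approached as far as the arm can. A call with a gripper value outside its range is refused whole. "hand" is the closure, from -1 (fully open) to 1 (shut), set as the call begins (left out, the last holds). The fingers move at their own pace and stop on an object; "squeeze" is the grip in N (left out, the last holds). Time passes only in rows, so rows that repeat a pose let the fingers close. It gives the time, the measured TCP pose, the force and the opening at its end, in the units of the state.
- env.get_obs(): the state, without advancing time (a new reading comes with each control period).
- env.read_camera(name): name is "scene" or "top" or "wrist"; returns (picture, depth): 400x640x3 uint8, red, green, blue; 400x640 float32, m along the optical axis (not along the pixel's ray), 0 where there is no reading.
- env.calibration(name): a dict with "intrinsics" (3x3 intrinsics, pixels), "D" ([k1, k2, p1, p2, k3] as OpenCV has them; the pictures are not rectified), "position" and "orientation" of the camera in the world; the wrist camera has in their place "mount" (4x4, takes a point from camera to tool coordinates, whose origin is the TCP and whose axes are the flange's). Camera axes: x right, y up, looking along -z (the intrinsics and any distortion apply to the point x, -y, -z); pixel columns grow to the right and rows downward; lengths in m; the calibration is good to about 2 mm. A picture is of the moment at which its call begins: read the wrist's pose just before it. calibration takes no time and is no camera call.
- env.sign_off(): hands the job in, once; it reports no verdict.
Trained networks look in the newest picture that a camera, given by its name, has taken for a name from the list of things; names that differ only in an ending like _2 or _b are one class to them, and where a whole thing is asked for, a point or a joint stands for the part that bears it (a point fixed in the world has none). Each returns a list of dicts, best first, with "conf" (0 to 1); they miss things now and then, are a little off and sometimes report something else, mostly with a low value. They report only what shows in the picture. A call takes as long as a camera call.
- env.cut_out(camera, query): "region" (400x640 bool, what is visible of it) and "uv" ([column, row] in pixels, amid what is visible of it).
The state is a dict: "time_s": time; "qpos": joint angles; "joint_velocities": joint speeds; "effort": joint torques, N m; "tool_pos": TCP position; "tool_rot": TCP orientation; "force": force on the tool from outside, world axes, zero at the start; "wrist_torque": the same for the moment, N m; "grip_width": finger opening in m.
Only numpy, scipy, OpenCV 4.12 (cv2) and the standard library are available. Lean on these libraries where they do the work, as an engineer would, in place of code of your own. Each camera call takes 0.05 s, during which the arm holds its last target. There are 200 camera calls.

## Working session

There is one attempt and no reset: what is moved stays moved. The work goes in short steps, Python scripts to look and compute and a tool call to move; the robot and the scene stay as the last step left them, time stands still between calls to the robot, and variables do not carry over. Pictures are saved under pics/ and viewed, about 12 in all and at most 16, crops included, and the job is handed in when it is done.

Besides the shell and the picture viewer there is one more tool, called in YAML: its name, and indented under it one key for each argument. move_arm: Moves the arm, as the interface text tells. Its arguments: {"type":"object","properties":{"steps":{"type":"array"},"hand":{"type":"number"},"squeeze":{"type":"number"}},"required":["steps"]}

```bash
mkdir -p pics; cat > h.py <<'E'
import numpy as np, cv2
from cell import env
from scipy.spatial.transform import Rotation as R
def campose(n,c,obs=None):
    if 'mount' in c:
        o=obs or env.get_obs(); T=np.eye(4); T[:3,:3]=R.from_euler('xyz',o['tool_rot'],degrees=True).as_matrix(); T[:3,3]=o['tool_pos']
        return T@np.array(c['mount'])
    T=np.eye(4); q=np.array(c['orientation'])
    T[:3,:3]=q if q.shape==(3,3) else (R.from_euler('xyz',q,degrees=True).as_matrix() if q.size==3 else R.from_quat(q).as_matrix())
    T[:3,3]=c['position']; return T
def cloud(n,d,c,T):
    K=np.array(c['intrinsics']);D=np.array(c['D'],float)
    v,u=np.mgrid[:400,:640]
    p=cv2.undistortPoints(np.stack([u,v],-1).reshape(-1,1,2).astype(float),K,D).reshape(400,640,2)
    P=np.stack([p[...,0]*d,-p[...,1]*d,-d],-1)
    return P@T[:3,:3].T+T[:3,3]
def shot(n):
    o=env.get_obs(); im,d=env.read_camera(n); c=env.calibration(n); T=campose(n,c,o)
    return im,d,cloud(n,d,c,T),T
E
python3 - <<'E'
from h import *
print(env.get_obs())
for n in ('top','scene','wrist'):
    print(n,env.calibration(n))
    im,d,P,T=shot(n); cv2.imwrite(f'pics/{n}0.png',im[...,::-1]); np.savez(f'{n}0.npz',im=im,P=P)
    if n=='wrist': continue
    for q in ['vial_red','vial_green','vial_white','vial_black','source_rack','target_rack','jar','pipette']:
        for r in env.cut_out(n,q)[:2]:
            p=P[r['region']]; p=p[np.isfinite(p).all(1)]
            print(n,q,round(r['conf'],2),np.round(r['uv']),np.round(np.median(p,0),3),p[:,2].max().round(3),len(p))
E
```

```text
{'time_s': 0.0, 'qpos': array([-71.3864421 ,  18.43699004,  -4.01550422,  83.1755625 ,
         1.29504564,  78.54093921,  -3.26077801]), 'joint_velocities': array([ 0.00682936,  0.06693823, -0.07071521, -0.03750705,  0.05412978,
       -0.02767731,  0.03036475]), 'effort': array([ 8.08609566e-04, -4.91279376e+01, -4.03440781e-01, -3.12542689e+01,
       -6.38661068e-02,  4.34962485e-02,  1.88042814e-04]), 'tool_pos': array([0.19863265, 0.61828111, 0.20277922]), 'tool_rot': array([-1.79891755e+02,  5.89048208e-03,  1.62195417e+02]), 'force': array([-0.32015832, -0.52755749, -0.13495024]), 'wrist_torque': array([ 0.00535554,  0.01768809, -0.03425599]), 'grip_width': 0.08692837491141395}
top {'intrinsics': array([[485.8342485 ,   0.        , 322.98949709],
       [  0.        , 485.8342485 , 195.11635281],
       [  0.        ,   0.        ,   1.        ]]), 'D': array([-0.097562,  0.      ,  0.      ,  0.      ,  0.      ]), 'position': array([ 0.49689293, -0.00402108,  1.07504454]), 'orientation': array([  6.81419309,  -1.06075279, -91.67612244])}
top vial_red 0.72 [366. 198.] [ 0.60
[... 1272 characters left out ...]
.] [0.791 0.114 0.019] 0.92 774
scene pipette 0.47 [338. 239.] [ 0.728 -0.052  0.056] 0.92 515
wrist {'intrinsics': array([[343.43520345,   0.        , 318.15497292],
       [  0.        , 343.43520345, 202.91073686],
       [  0.        ,   0.        ,   1.        ]]), 'D': array([-0.06939552,  0.        ,  0.        ,  0.        ,  0.        ]), 'mount': array([[-8.81067074e-04,  9.70773368e-01,  2.39996439e-01,
         6.50702414e-02],
       [ 9.99999572e-01,  9.22846280e-04, -6.17004770e-05,
        -5.66804362e-04],
       [-2.81377001e-04,  2.39996282e-01, -9.70773766e-01,
        -1.80225583e-01],
       [ 0.00000000e+00,  0.00000000e+00,  0.00000000e+00,
         1.00000000e+00]])}
```

```bash
python3 - <<'E'
import cv2
im=cv2.imread('pics/top0.png'); cv2.imwrite('pics/topc.png',cv2.resize(im[80:330,150:500],None,fx=2.2,fy=2.2,interpolation=cv2.INTER_CUBIC))
E
```

```text
(no output)
```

View pics/topc.png

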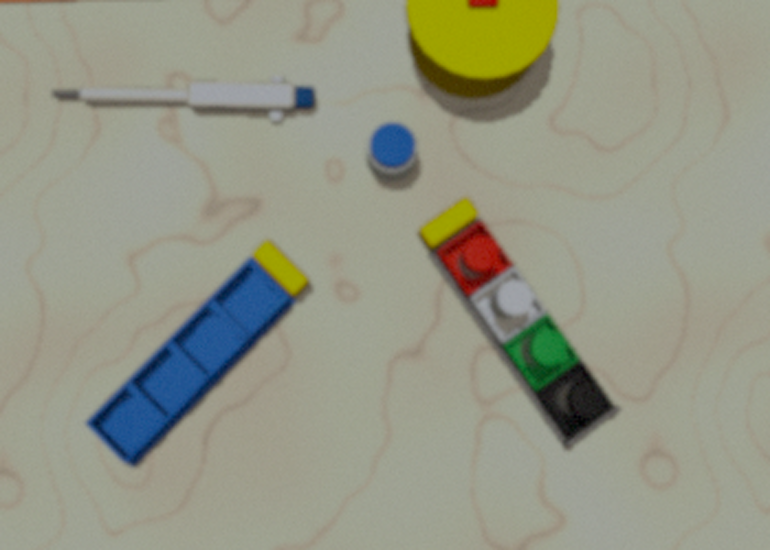

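View pics/scene0.png

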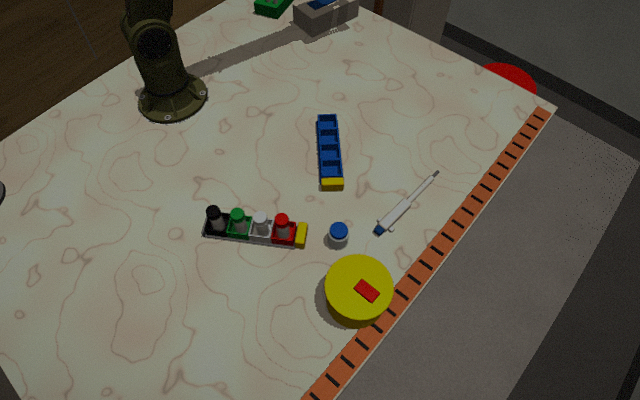

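The scene image shows the source order from the yellow end as red, white, green, black. The yellow ends are at about (305,235) for the source and (332,184) for the target. In reverse order, red goes to pocket −84, white to −28, green to +28 and black to +84. Next I fit the geometry.

```bash
cat > fit.py <<'E'
from h import *
def caps(im,P,ok=None):
    z=P[...,2]; m=((z>.083)&(z<.1)&(P[...,0]>.42)&(P[...,0]<.66)&(P[...,1]<-.05)&(P[...,1]>-.26)).astype(np.uint8)
    n,l,s,c=cv2.connectedComponentsWithStats(m)
    for i in range(1,n):
        if s[i,4]<40: continue
        p=P[l==i]; (cx,cy),r=cv2.minEnclosingCircle(p[:,:2].astype(np.float32)); 
        print(' cap',np.round([cx,cy,r],4),np.round(p.mean(0),4),im[l==i].mean(0).round(),s[i,4])
def racks(im,P):
    z=P[...,2]; r,g,b=[im[...,k].astype(int) for k in range(3)]
    box=(P[...,0]>.38)&(P[...,0]<.72)&(abs(P[...,1])<.3)
    for nm,side in (('target',P[...,1]>.02),('source',P[...,1]<-.05)):
        m=box&side&(z>.028)&(z<.046)
        if nm=='target': m&=((b>r+25)|(r>b+60))
        m=cv2.morphologyEx(m.astype(np.uint8),cv2.MORPH_CLOSE,np.ones((3,3)))
        n,l,s,c=cv2.connectedComponentsWithStats(m)
        if n<2: continue
        i=1+s[1:,4].argmax(); p=P[(l==i)&(z>.028)&(z<.046)]
        R_=cv2.minAreaRect(p[:,:2].astype(np.float32)); print(' ',nm,s[i,4],np.round(R_[0],4),np.round(R_[1],4),round(R_[2],2),'z',np.median(p[:,2]).round(4))
        my=box&side&(r>b+50)&(g>b+50)&(z>.02)&(z<.05); y=P[my]
        if len(y)>20: print('   yellow',cv2.minAreaRect(y[:,:2].astype(np.float32)),y.mean(0).round(4),len(y))
E
python3 - <<'E'
from fit import *
for n in ('top','scene'):
    f=np.load(n+'0.npz'); print(n); caps(f['im'],f['P']); racks(f['im'],f['P'])
    P=f['P']; m=(abs(P[...,0]-.45)<.03)&(abs(P[...,1])<.03); print(' table z',P[m][:,2].mean())
E
```

```text
top
 cap [ 0.6111 -0.1177  0.0172] [ 0.611  -0.1168  0.0905] [154.  29.  18.] 214
 cap [ 0.5694 -0.1476  0.017 ] [ 0.5692 -0.1472  0.0907] [151. 154. 158.] 218
 cap [ 0.5241 -0.1772  0.0172] [ 0.5231 -0.177   0.0908] [ 28. 123.  53.] 211
 cap [ 0.4738 -0.2119  0.0172] [ 0.474  -0.2112  0.0907] [31. 30. 29.] 226
  target 1250 [0.53   0.1538] [0.0585 0.2507] 43.94 z 0.0378
   yellow ((0.6094341278076172, 0.07136821001768112), (0.058543696999549866, 0.0213860422372818), 43.59724044799805) [0.6093 0.0713 0.0379] 284
  source 1206 [ 0.5521 -0.1583] [0.2596 0.0619] 33.08 z 0.0373
   yellow ((0.6504464745521545, -0.09371139854192734), (0.02427724003791809, 0.06019894778728485), 32.850730895996094) [ 0.6495 -0.0933  0.0372] 305
 table z 0.0022366360840328234
scene
 cap [ 0.4722 -0.2132  0.0176] [ 0.4735 -0.2139  0.0878] [16. 15. 15.] 146
 cap [ 0.5232 -0.1794  0.0173] [ 0.5236 -0.1797  0.0877] [19. 90. 36.] 146
 cap [ 0.5693 -0.1507  0.0182] [ 0.5695 -0.1508  0.0877] [137. 139. 136.] 141
 cap [ 0.61   -0.1207  0.0179] [ 0.6109 -0.1214  0.0878] [130.  14.   9.] 150
  target 702 [0.5292 0.1533] [0.059  0.2564] 43.8 z 0.0344
   yellow ((0.6089027523994446, 0.0714019238948822), (0.057829536497592926, 0.028493233025074005), 50.40119934082031) [0.6096 0.0686 0.0339] 176
  source 1025 [ 0.5546 -0.1593] [0.2504 0.0612] 33.66 z 0.0342
   yellow ((0.6490196585655212, -0.09650968015193939), (0.02347297966480255, 0.061193302273750305), 33.934844970703125) [ 0.6509 -0.0977  0.034 ] 213
 table z -0.001083943473153268
```

```bash
cat >> h.py <<'E'
def plan(*tg):
    o=env.get_obs(); p=np.array(o['tool_pos']); M=R.from_euler('xyz',o['tool_rot'],degrees=True).as_matrix()
    print('t',round(o['time_s'],2),'at',np.round(p,4),np.round(o['tool_rot'],2),'F',np.round(o['force'],1),'w',round(o['grip_width'],4))
    for x,y,z,yaw in tg:
        d=M.T@(np.array([x,y,z])-p); t=-np.radians(yaw-o['tool_rot'][2]); t=(t+np.pi)%(2*np.pi)-np.pi
        print((x,y,z,yaw),'->',np.round(d,4).tolist(),round(t,4))
E
python3 -c "
from h import *
plan((.5,.3,.25,90),(.545,-.165,.26,33.3))"
```

```text
t 0.95 at [0.1988 0.6189 0.2039] [179.99   0.   162.2 ] F [0.  0.3 0.1] w 0.0872
(0.5, 0.3, 0.25, 90) -> [-0.3843, -0.2115, -0.0461] 1.2601
(0.545, -0.165, 0.26, 33.3) -> [-0.5693, -0.6405, -0.0561] 2.2497
```

move_arm:
  steps:
    - [[-0.384, -0.212, -0.046], 1.26]
    - [[-0.384, -0.212, -0.046], 1.26]
    - [[-0.384, -0.212, -0.046], 1.26]
    - [[-0.384, -0.212, -0.046], 1.26]
    - [[-0.384, -0.212, -0.046], 1.26]
    - [[-0.384, -0.212, -0.046], 1.26]
    - [[-0.384, -0.212, -0.046], 1.26]
    - [[-0.569, -0.64, -0.056], 2.25]
    - [[-0.569, -0.64, -0.056], 2.25]
    - [[-0.569, -0.64, -0.056], 2.25]
    - [[-0.569, -0.64, -0.056], 2.25]
    - [[-0.569, -0.64, -0.056], 2.25]
    - [[-0.569, -0.64, -0.056], 2.25]
    - [[-0.569, -0.64, -0.056], 2.25]
    - [[-0.569, -0.64, -0.056], 2.25]
    - [[-0.569, -0.64, -0.056], 2.25]
    - [[-0.569, -0.64, -0.056], 2.25]
    - [[-0.569, -0.64, -0.056], 2.25]
    - [[-0.569, -0.64, -0.056], 2.25]
  hand: -1
  squeeze: 20

```text
time_s: 3.32
tool_pos: [0.5451, -0.1631, 0.2599]
tool_rot: [-180.0, -0.0, 33.4]
force: [0.3, -0.1, -0.2]
grip_width: 0.0876
```

```bash
python3 -c "
from fit import *
im,d,P,T=shot('wrist'); cv2.imwrite('pics/w1.png',im[...,::-1]); caps(im,P); racks(im,P)
plan((.611,-.119,.16,33.3))"
```

```text
cap [ 0.6114 -0.12    0.0172] [ 0.6114 -0.1198  0.0883] [185.  48.  40.] 932
 cap [ 0.5691 -0.1499  0.0167] [ 0.5694 -0.1498  0.0882] [188. 191. 195.] 813
 cap [ 0.5224 -0.179   0.017 ] [ 0.5231 -0.1788  0.0881] [ 34. 112.  50.] 773
 cap [ 0.4802 -0.2077  0.014 ] [ 0.4835 -0.2058  0.0874] [11. 11. 11.] 142
  target 4246 [0.5314 0.1513] [0.0578 0.2495] 43.61 z 0.0349
   yellow ((0.6041429042816162, 0.06822362542152405), (0.04863278567790985, 0.028762158006429672), 43.81982421875) [0.6044 0.0635 0.0339] 961
  source 1857 [ 0.5489 -0.1627] [0.2055 0.0541] 33.39 z 0.035
   yellow ((0.6489719152450562, -0.09595346450805664), (0.023388225585222244, 0.058676935732364655), 33.33344650268555) [ 0.6489 -0.0962  0.0348] 1187
t 3.38 at [ 0.545  -0.1634  0.2599] [-1.7999e+02 -2.0000e-02  3.3380e+01] F [-0.3 -0.2  0.5] w 0.0871
(0.611, -0.119, 0.16, 33.3) -> [0.0795, -0.0007, 0.0999] 0.0015
```

View pics/w1.png

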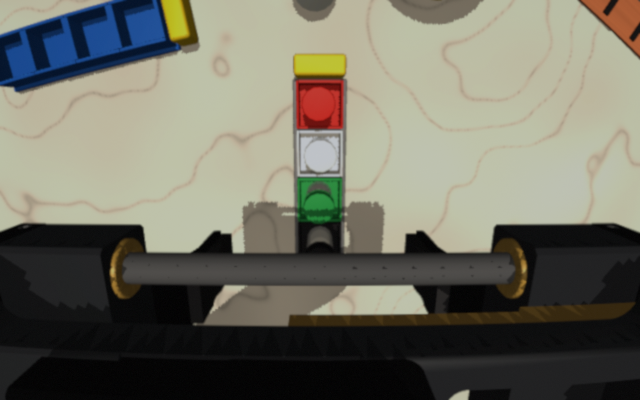

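The wrist view shows red (320,104), white (320,155) and green (320,200) in line, and its fits agree with the top camera within 2–3 mm. I'll grasp red by its cap.

```bash
python3 -c "
from h import *
plan((.6113,-.1197,.14,33.3),(.6113,-.1197,.066,33.3))"
```

```text
t 3.38 at [ 0.545  -0.1634  0.2599] [-1.7999e+02 -2.0000e-02  3.3380e+01] F [-0.3 -0.2  0.5] w 0.0871
(0.6113, -0.1197, 0.14, 33.3) -> [0.0793, 0.0, 0.1199] 0.0015
(0.6113, -0.1197, 0.066, 33.3) -> [0.0793, 0.0, 0.1939] 0.0015
```

move_arm:
  steps:
    - [[0.079, 0, 0.06], 0]
    - [[0.079, 0, 0.12], 0]
    - [[0.079, 0, 0.12], 0]
    - [[0.079, 0, 0.15], 0]
    - [[0.079, 0, 0.18], 0]
    - [[0.079, 0, 0.194], 0]
    - [[0.079, 0, 0.194], 0]
    - [[0.079, 0, 0.194], 0]

```text
time_s: 4.38
tool_pos: [0.6119, -0.1213, 0.0672]
tool_rot: [179.9, -0.1, 33.3]
force: [0.7, 0.2, 0.4]
grip_width: 0.0875
```

move_arm:
  steps:
    - [[0, 0, 0], 0]
    - [[0, 0, 0], 0]
    - [[0, 0, 0], 0]
    - [[0, 0, 0], 0]
    - [[0, 0, 0], 0]
    - [[0, 0, 0], 0]
  hand: 1
  squeeze: 20

```text
time_s: 5.12
tool_pos: [0.6109, -0.1211, 0.0658]
tool_rot: [-180.0, -0.0, 33.3]
force: [0.6, 0.5, 0.5]
grip_width: 0.0349
```

```bash
python3 -c "
from h import *
plan((.6113,-.1197,.18,33.3),(.45,.205,.18,133.9))"
```

```text
t 5.12 at [ 0.6109 -0.1211  0.0658] [-179.99   -0.     33.28] F [0.6 0.5 0.5] w 0.0349
(0.6113, -0.1197, 0.18, 33.3) -> [0.0011, -0.0009, -0.1142] -0.0004
(0.45, 0.205, 0.18, 133.9) -> [0.0444, -0.3609, -0.1141] -1.7562
```

```bash
python3 -c "
from h import *
plan((.579,.102,.2,133.9))"
```

```text
t 5.12 at [ 0.6109 -0.1211  0.0658] [-179.99   -0.     33.28] F [0.6 0.5 0.5] w 0.0349
(0.579, 0.102, 0.2, 133.9) -> [0.0958, -0.204, -0.1342] -1.7562
```

move_arm:
  steps:
    - [[0, 0, -0.03], 0]
    - [[0, 0, -0.08], 0]
    - [[0, 0, -0.134], 0]
    - [[0.02, -0.04, -0.134], -0.18]
    - [[0.035, -0.07, -0.134], -0.36]
    - [[0.05, -0.1, -0.134], -0.54]
    - [[0.06, -0.13, -0.134], -0.72]
    - [[0.075, -0.16, -0.134], -0.9]
    - [[0.09, -0.19, -0.134], -1.08]
    - [[0.096, -0.204, -0.134], -1.26]
    - [[0.096, -0.204, -0.134], -1.44]
    - [[0.096, -0.204, -0.134], -1.62]
    - [[0.096, -0.204, -0.134], -1.756]
    - [[0.096, -0.204, -0.134], -1.756]
    - [[0.096, -0.204, -0.134], -1.756]

```text
time_s: 7.0
tool_pos: [0.5791, 0.102, 0.1997]
tool_rot: [-180.0, -0.0, 133.8]
force: [-0.8, 0.1, -0.8]
grip_width: 0.0326
```

```bash
python3 -c "
from fit import *
im,d,P,T=shot('wrist'); cv2.imwrite('pics/w2.png',im[...,::-1]); racks(im,P)
for r in env.cut_out('wrist','target_rack'): p=P[r['region']]; print(r['conf'],r['uv'],p.mean(0))
# pocket floors
r,g,b=[im[...,k].astype(int) for k in range(3)]
m=((b>r+25)&(P[...,2]>.003)&(P[...,2]<.016)).astype(np.uint8); m=cv2.erode(m,np.ones((2,2)))
n,l,s,c=cv2.connectedComponentsWithStats(m)
for i in range(1,n):
    if s[i,4]>150: print('floor',s[i],cv2.minAreaRect(P[l==i][:,:2].astype(np.float32)))
plan((.463,.223,.14,133.9))"
```

```text
target 3300 [0.5339 0.1496] [0.057  0.2172] 44.44 z 0.0352
   yellow ((0.6034115552902222, 0.07741524279117584), (0.0593021996319294, 0.010341845452785492), 40.626258850097656) [0.6111 0.0846 0.0332] 60
  source 765 [ 0.4793 -0.1953] [0.0538 0.0363] 31.6 z 0.0343
0.65 [317.0, 95.6] [0.52012915 0.16341013 0.01778652]
floor [ 294    0   49   33 1523] ((0.46405094861984253, 0.22150886058807373), (0.047892797738313675, 0.031324248760938644), 43.83097839355469)
floor [288  47   4 146 158] ((0.5148134827613831, 0.12462201714515686), (0.001281987875699997, 0.15197281539440155), 44.1684455871582)
floor [ 295   46   47   48 2118] ((0.500167965888977, 0.18409956991672516), (0.04696857929229736, 0.0459151491522789), 44.498878479003906)
floor [ 297  104   46   47 2058] ((0.5410147905349731, 0.14282023906707764), (0.04752311110496521, 0.047678135335445404), 43.6674919128418)
floor [ 298  160   44   41 1318] ((0.5805354118347168, 0.1020657941699028), (0.04754778742790222, 0.04385063052177429), 43.682064056396484)
t 7.1 at [0.5792 0.1021 0.1998] [180.   -0.  133.8] F [ 0.8  1.2 -1.1] w 0.0326
(0.463, 0.223, 0.14, 133.9) -> [0.1677, -0.0002, 0.0598] -0.0017
```

View pics/w2.png

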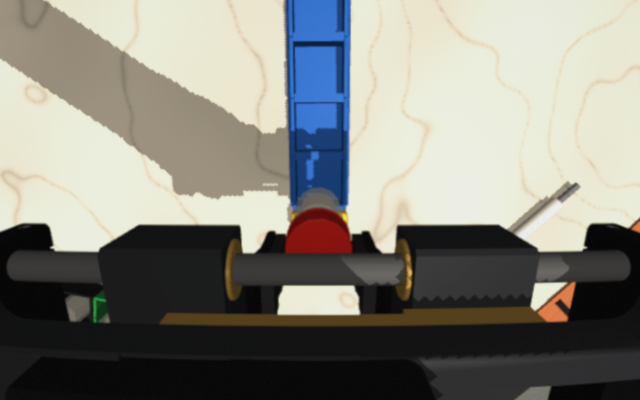

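The view shows the empty target rack along column 320, with the held red cap at (319,232). Before lowering, I'll check whether the vial slipped in the grip.

```bash
cat >> fit.py <<'E'
def held(col,im,P,M):
    r,g,b=[im[...,k].astype(int) for k in range(3)]; z=P[...,2]; o=env.get_obs(); t=o['tool_pos']
    near=(np.hypot(P[...,0]-t[0],P[...,1]-t[1])<.035)&(z>t[2]-.075)&(z<t[2]+.04)
    zz=z[near]; print(' held heights rel TCP',np.histogram(zz-t[2],bins=np.arange(-.075,.045,.01)))
    c=near&(z>t[2]+.01); p=P[c]; L=(p-t)@R.from_euler('xyz',o['tool_rot'],degrees=True).as_matrix()
    print(' top pts',len(p),'tool-frame median',np.median(L,0).round(4),'min',L.min(0).round(4),'max',L.max(0).round(4))
E
python3 -c "
from fit import *
im,d,P,T=shot('wrist'); r=im[...,0].astype(int); m=(r>im[...,1]+60)&(r>im[...,2].astype(int)+60)&(np.abs(np.arange(640)-320)<60)[None]&(np.arange(400)>150)[:,None]&(np.arange(400)<258)[:,None]
o=env.get_obs();L=(P[m]-o['tool_pos'])@R.from_euler('xyz',o['tool_rot'],degrees=True).as_matrix()
print(len(L),np.percentile(L,[1,10,50,90,99],axis=0).round(4))
plan((.4622,.2239,.14,134),(.4622,.2239,.067,134))"
```

```text
2475 [[ 0.0003 -0.016  -0.0237]
 [ 0.0024 -0.0121 -0.0229]
 [ 0.0102 -0.0005 -0.0219]
 [ 0.0176  0.0113 -0.0118]
 [ 0.0187  0.0158  0.003 ]]
t 7.15 at [0.5792 0.1021 0.1998] [-180.     -0.    133.82] F [ 0.3 -0.3 -0.4] w 0.0326
(0.4622, 0.2239, 0.14, 134) -> [0.1689, -0.0, 0.0598] -0.0031
(0.4622, 0.2239, 0.067, 134) -> [0.1689, -0.0, 0.1328] -0.0031
```

No slip: the cap top is 22.5 mm above the TCP, as expected. Lowering now.

move_arm:
  steps:
    - [[0.055, 0, 0.02], 0]
    - [[0.11, 0, 0.04], 0]
    - [[0.168, 0, 0.06], 0]
    - [[0.168, 0, 0.06], 0]
    - [[0.168, 0, 0.08], 0]
    - [[0.168, 0, 0.1], 0]
    - [[0.168, 0, 0.115], 0]
    - [[0.168, 0, 0.124], 0]
    - [[0.168, 0, 0.129], 0]
    - [[0.168, 0, 0.132], 0]
    - [[0.168, 0, 0.133], 0]
    - [[0.168, 0, 0.133], 0]

```text
time_s: 8.65
tool_pos: [0.463, 0.2233, 0.0672]
tool_rot: [180.0, 0.0, 133.9]
force: [0.4, -0.3, -1.1]
grip_width: 0.0323
```

```bash
python3 -c "
from h import *
plan((.4622,.2239,.066,134))"
```

```text
t 8.65 at [0.463  0.2233 0.0672] [179.96   0.   133.89] F [ 0.4 -0.3 -1.1] w 0.0323
(0.4622, 0.2239, 0.066, 134) -> [0.0009, -0.0001, 0.0012] -0.0019
```

move_arm:
  steps:
    - [[0, 0, 0.001], 0]
    - [[0, 0, 0.0015], 0]
    - [[0, 0, 0.0015], 0]
    - [[0, 0, 0.0015], 0]

```text
time_s: 9.15
tool_pos: [0.4631, 0.2235, 0.066]
tool_rot: [179.9, 0.0, 133.9]
force: [-1.9, 0.4, 6.3]
grip_width: 0.0325
```

Force of 6 N up: the vial is on the pocket floor. Releasing.

move_arm:
  steps:
    - [[0, 0, 0], 0]
    - [[0, 0, 0], 0]
    - [[0, 0, 0], 0]
    - [[0, 0, 0], 0]
    - [[0, 0, 0], 0]
    - [[0, 0, -0.03], 0]
    - [[0, 0, -0.07], 0]
    - [[0, 0, -0.12], 0]
    - [[0, 0, -0.134], 0]
    - [[0, 0, -0.134], 0]
  hand: -1

```text
time_s: 10.4
tool_pos: [0.4631, 0.2234, 0.1999]
tool_rot: [179.9, 0.0, 133.9]
force: [-0.7, 0.1, -0.8]
grip_width: 0.0868
```

```bash
python3 -c "
from fit import *
im,d,P,T=shot('top'); cv2.imwrite('pics/top2.png',im[...,::-1]); caps(im,P)
z=P[...,2]; m=(z>.083)&(z<.1)&(P[...,1]>.18)&(P[...,1]<.28)&(np.hypot(P[...,0]-.4622,P[...,1]-.2239)<.04); print(m.sum(), P[m].mean(0) if m.any() else '')
plan((.5,.1,.2,90),(.5693,-.1495,.14,33.3),(.5693,-.1495,.066,33.3))"
```

```text
cap [ 0.5693 -0.1474  0.0171] [ 0.5692 -0.1472  0.0907] [166. 169. 173.] 218
 cap [ 0.5224 -0.1781  0.0173] [ 0.5231 -0.177   0.0907] [ 33. 136.  62.] 212
 cap [ 0.4741 -0.2116  0.0171] [ 0.474  -0.2112  0.0904] [36. 35. 34.] 226
174 [0.4642647  0.22223139 0.09055447]
t 10.45 at [0.4623 0.223  0.1985] [-1.7995e+02 -1.0000e-02  1.3390e+02] F [ 0.3  0.3 -0.3] w 0.0869
(0.5, 0.1, 0.2, 90) -> [-0.1148, -0.0581, -0.0014] 0.7661
(0.5693, -0.1495, 0.14, 33.3) -> [-0.3426, -0.1812, 0.0586] 1.7557
(0.5693, -0.1495, 0.066, 33.3) -> [-0.3426, -0.1811, 0.1326] 1.7557
```

Red stands upright in its pocket. White is next.

move_arm:
  steps:
    - [[-0.04, -0.02, 0], 0.18]
    - [[-0.08, -0.04, 0], 0.36]
    - [[-0.12, -0.06, 0], 0.54]
    - [[-0.16, -0.08, 0], 0.72]
    - [[-0.2, -0.1, 0], 0.9]
    - [[-0.24, -0.12, 0], 1.08]
    - [[-0.28, -0.14, 0], 1.26]
    - [[-0.32, -0.16, 0], 1.44]
    - [[-0.342, -0.181, 0.02], 1.62]
    - [[-0.342, -0.181, 0.05], 1.756]
    - [[-0.342, -0.181, 0.06], 1.756]
    - [[-0.342, -0.181, 0.06], 1.756]
    - [[-0.342, -0.181, 0.06], 1.756]

```text
time_s: 12.08
tool_pos: [0.57, -0.1483, 0.1401]
tool_rot: [180.0, -0.1, 33.4]
force: [-0.8, 0.5, 0.2]
grip_width: 0.0872
```

```bash
python3 -c "
from h import *
plan((.5693,-.1495,.066,33.3))"
```

```text
t 12.07 at [ 0.57   -0.1483  0.1401] [ 1.7997e+02 -6.0000e-02  3.3410e+01] F [-0.8  0.5  0.2] w 0.0872
(0.5693, -0.1495, 0.066, 33.3) -> [-0.0013, 0.0006, 0.0741] 0.0019
```

move_arm:
  steps:
    - [[-0.001, 0.001, 0.02], 0]
    - [[-0.001, 0.001, 0.045], 0]
    - [[-0.001, 0.001, 0.065], 0]
    - [[-0.001, 0.001, 0.074], 0]
    - [[-0.001, 0.001, 0.074], 0]
    - [[-0.001, 0.001, 0.074], 0]

```text
time_s: 12.82
tool_pos: [0.5698, -0.1504, 0.0661]
tool_rot: [179.9, -0.1, 33.3]
force: [1.0, -0.5, -0.6]
grip_width: 0.0868
```

move_arm:
  steps:
    - [[0, 0, 0], 0]
    - [[0, 0, 0], 0]
    - [[0, 0, 0], 0]
    - [[0, 0, 0], 0]
    - [[0, 0, 0], 0]
    - [[0, 0, 0], 0]
    - [[0, 0, 0], 0]
  hand: 1
  squeeze: 20

```text
time_s: 13.7
tool_pos: [0.5691, -0.1501, 0.0653]
tool_rot: [-180.0, -0.0, 33.3]
force: [0.4, 0.4, 1.1]
grip_width: 0.0326
```

```bash
python3 -c "
from h import *
plan((.5011,.1836,.2,134))"
```

```text
t 13.7 at [ 0.5691 -0.1501  0.0653] [-179.99   -0.     33.28] F [0.4 0.4 1.1] w 0.0326
(0.5011, 0.1836, 0.2, 134) -> [0.1263, -0.3163, -0.1346] -1.758
```

move_arm:
  steps:
    - [[0, 0, -0.03], 0]
    - [[0, 0, -0.08], 0]
    - [[0, 0, -0.134], 0]
    - [[0.015, -0.035, -0.134], -0.18]
    - [[0.03, -0.07, -0.134], -0.36]
    - [[0.045, -0.105, -0.134], -0.54]
    - [[0.06, -0.14, -0.134], -0.72]
    - [[0.075, -0.175, -0.134], -0.9]
    - [[0.09, -0.21, -0.134], -1.08]
    - [[0.105, -0.25, -0.134], -1.26]
    - [[0.115, -0.29, -0.134], -1.44]
    - [[0.126, -0.316, -0.134], -1.62]
    - [[0.126, -0.316, -0.134], -1.758]
    - [[0.126, -0.316, -0.134], -1.758]
    - [[0.126, -0.316, -0.134], -1.758]

```text
time_s: 15.58
tool_pos: [0.5012, 0.1825, 0.1993]
tool_rot: [-180.0, 0.0, 133.8]
force: [0.7, -0.1, -0.9]
grip_width: 0.033
```

```bash
cat >> fit.py <<'E'
def chk():
    im,d,P,T=shot('wrist'); o=env.get_obs()
    L=(P-o['tool_pos'])@R.from_euler('xyz',o['tool_rot'],degrees=True).as_matrix()
    m=(abs(L[...,1])<.0155)&(L[...,0]>0)&(L[...,0]<.03)&(abs(L[...,2])<.04)&(np.arange(400)>150)[:,None]&(np.arange(400)<258)[:,None]
    q=L[m]; print('held cap: n',len(q),'top z(10%)',np.percentile(q[:,2],[5,20,50]).round(4),'y range',np.percentile(q[:,1],[1,99]).round(4),'x max',np.percentile(q[:,0],99).round(4))
    return im,P
E
python3 -c "
from fit import *
im,P=chk(); cv2.imwrite('pics/w3.png',im[...,::-1])
plan((.5011,.1836,.066,134))"
```

```text
held cap: n 2925 top z(10%) [-0.0237 -0.0231 -0.0222] y range [-0.0148  0.0146] x max 0.0174
t 15.62 at [0.5012 0.1825 0.1993] [180.     0.   133.83] F [-0.5 -1.3 -1.2] w 0.0327
(0.5011, 0.1836, 0.066, 134) -> [0.0009, 0.0007, 0.1333] -0.003
```

move_arm:
  steps:
    - [[0.001, 0.001, 0.04], 0]
    - [[0.001, 0.001, 0.08], 0]
    - [[0.001, 0.001, 0.105], 0]
    - [[0.001, 0.001, 0.12], 0]
    - [[0.001, 0.001, 0.128], 0]
    - [[0.001, 0.001, 0.132], 0]
    - [[0.001, 0.001, 0.133], 0]
    - [[0.001, 0.001, 0.134], 0]
    - [[0.001, 0.001, 0.134], 0]
    - [[0.001, 0.001, 0.134], 0]

```text
time_s: 16.88
tool_pos: [0.5012, 0.1846, 0.0656]
tool_rot: [180.0, 0.0, 134.0]
force: [-0.9, -0.5, -0.9]
grip_width: 0.0329
```

move_arm:
  steps:
    - [[0, 0, 0.001], 0]
    - [[0, 0, 0.001], 0]
    - [[0, 0, 0.001], 0]

```text
time_s: 17.25
tool_pos: [0.5015, 0.1846, 0.0652]
tool_rot: [179.9, 0.0, 134.0]
force: [-1.0, -0.4, 6.0]
grip_width: 0.0326
```

move_arm:
  steps:
    - [[0, 0, 0], 0]
    - [[0, 0, 0], 0]
    - [[0, 0, 0], 0]
    - [[0, 0, 0], 0]
    - [[0, 0, 0], 0]
    - [[0, 0, -0.03], 0]
    - [[0, 0, -0.07], 0]
    - [[0, 0, -0.12], 0]
    - [[0, 0, -0.134], 0]
    - [[0, 0, -0.134], 0]
  hand: -1

```text
time_s: 18.5
tool_pos: [0.5015, 0.1848, 0.199]
tool_rot: [179.9, 0.0, 134.0]
force: [0.0, -0.8, -0.2]
grip_width: 0.0868
```

```bash
python3 -c "
from h import *
plan((.523,-.179,.14,33.3))"
```

```text
t 18.5 at [0.5015 0.1848 0.199 ] [1.799e+02 2.000e-02 1.340e+02] F [ 0.  -0.8 -0.2] w 0.0868
(0.523, -0.179, 0.14, 33.3) -> [-0.2766, -0.2374, 0.0586] 1.7576
```

move_arm:
  steps:
    - [[-0.03, -0.025, 0], 0.18]
    - [[-0.06, -0.05, 0], 0.36]
    - [[-0.09, -0.08, 0], 0.54]
    - [[-0.12, -0.105, 0], 0.72]
    - [[-0.15, -0.13, 0], 0.9]
    - [[-0.18, -0.155, 0], 1.08]
    - [[-0.21, -0.18, 0], 1.26]
    - [[-0.24, -0.205, 0], 1.44]
    - [[-0.265, -0.227, 0.02], 1.62]
    - [[-0.277, -0.237, 0.05], 1.758]
    - [[-0.277, -0.237, 0.059], 1.758]
    - [[-0.277, -0.237, 0.059], 1.758]
    - [[-0.277, -0.237, 0.059], 1.758]

```text
time_s: 20.12
tool_pos: [0.5237, -0.1782, 0.14]
tool_rot: [180.0, -0.1, 33.5]
force: [-0.0, 1.0, -0.2]
grip_width: 0.0869
```

```bash
python3 -c "
from h import *
plan((.523,-.179,.066,33.3))"
```

```text
t 20.12 at [ 0.5237 -0.1782  0.14  ] [ 1.7999e+02 -6.0000e-02  3.3460e+01] F [-0.   1.  -0.2] w 0.0869
(0.523, -0.179, 0.066, 33.3) -> [-0.0011, 0.0002, 0.074] 0.0027
```

move_arm:
  steps:
    - [[-0.001, 0, 0.02], 0]
    - [[-0.001, 0, 0.045], 0]
    - [[-0.001, 0, 0.065], 0]
    - [[-0.001, 0, 0.074], 0]
    - [[-0.001, 0, 0.074], 0]
    - [[-0.001, 0, 0.074], 0]

```text
time_s: 20.88
tool_pos: [0.5231, -0.1799, 0.0664]
tool_rot: [179.9, -0.1, 33.3]
force: [-0.2, -0.5, -0.4]
grip_width: 0.0869
```

move_arm:
  steps:
    - [[0, 0, 0], 0]
    - [[0, 0, 0], 0]
    - [[0, 0, 0], 0]
    - [[0, 0, 0], 0]
    - [[0, 0, 0], 0]
    - [[0, 0, 0], 0]
    - [[0, 0, 0], 0]
  hand: 1
  squeeze: 20

```text
time_s: 21.75
tool_pos: [0.5222, -0.1798, 0.0653]
tool_rot: [-180.0, -0.0, 33.3]
force: [-0.0, -1.1, 0.0]
grip_width: 0.0327
```

```bash
python3 -c "
from h import *
plan((.5401,.1434,.2,134))"
```

```text
t 21.75 at [ 0.5222 -0.1798  0.0653] [-179.99   -0.     33.28] F [-0.  -1.1  0. ] w 0.0327
(0.5401, 0.1434, 0.2, 134) -> [0.1923, -0.2604, -0.1346] -1.7579
```

move_arm:
  steps:
    - [[0, 0, -0.03], 0]
    - [[0, 0, -0.08], 0]
    - [[0, 0, -0.134], 0]
    - [[0.02, -0.028, -0.134], -0.18]
    - [[0.042, -0.057, -0.134], -0.36]
    - [[0.064, -0.086, -0.134], -0.54]
    - [[0.086, -0.115, -0.134], -0.72]
    - [[0.108, -0.145, -0.134], -0.9]
    - [[0.13, -0.175, -0.134], -1.08]
    - [[0.15, -0.205, -0.134], -1.26]
    - [[0.172, -0.235, -0.134], -1.44]
    - [[0.192, -0.26, -0.134], -1.62]
    - [[0.192, -0.26, -0.134], -1.758]
    - [[0.192, -0.26, -0.134], -1.758]
    - [[0.192, -0.26, -0.134], -1.758]

```text
time_s: 23.62
tool_pos: [0.5401, 0.1421, 0.1993]
tool_rot: [-180.0, 0.0, 133.8]
force: [-0.5, -0.2, -2.1]
grip_width: 0.0328
```

```bash
python3 -c "
from fit import *
im,P=chk(); cv2.imwrite('pics/w4.png',im[...,::-1])
plan((.5401,.1434,.066,134))"
```

```text
held cap: n 2904 top z(10%) [-0.0238 -0.0232 -0.0222] y range [-0.0148  0.0147] x max 0.0172
t 23.68 at [0.5401 0.1421 0.1993] [-180.     -0.    133.83] F [ 0.5 -0.6 -0.9] w 0.0327
(0.5401, 0.1434, 0.066, 134) -> [0.0009, 0.0009, 0.1333] -0.003
```

View pics/w4.png

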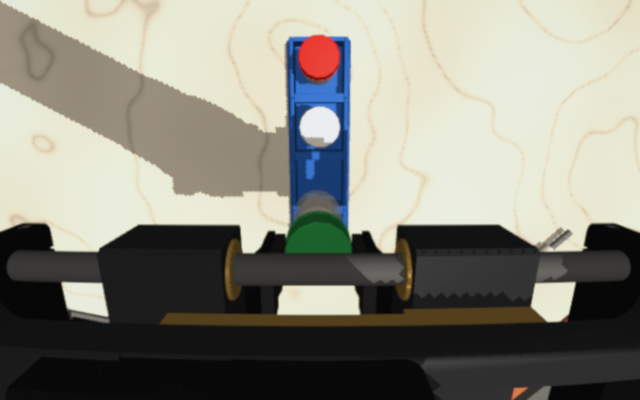

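The image shows red (320,57) in the farthest pocket, white (319,126) next to it, both upright, and green held at (319,232). Lowering green.

move_arm:
  steps:
    - [[0.001, 0.001, 0.04], 0]
    - [[0.001, 0.001, 0.08], 0]
    - [[0.001, 0.001, 0.105], 0]
    - [[0.001, 0.001, 0.12], 0]
    - [[0.001, 0.001, 0.128], 0]
    - [[0.001, 0.001, 0.132], 0]
    - [[0.001, 0.001, 0.133], 0]
    - [[0.001, 0.001, 0.134], 0]
    - [[0.001, 0.001, 0.134], 0]
    - [[0.001, 0.001, 0.134], 0]

```text
time_s: 24.92
tool_pos: [0.5403, 0.1443, 0.0656]
tool_rot: [180.0, 0.0, 134.0]
force: [0.2, -0.5, 0.1]
grip_width: 0.0333
```

move_arm:
  steps:
    - [[0, 0, 0.001], 0]
    - [[0, 0, 0.001], 0]
    - [[0, 0, 0.001], 0]

```text
time_s: 25.3
tool_pos: [0.5406, 0.1442, 0.0652]
tool_rot: [179.9, 0.0, 134.0]
force: [-1.7, -1.9, 6.2]
grip_width: 0.0331
```

move_arm:
  steps:
    - [[0, 0, 0], 0]
    - [[0, 0, 0], 0]
    - [[0, 0, 0], 0]
    - [[0, 0, 0], 0]
    - [[0, 0, 0], 0]
    - [[0, 0, -0.03], 0]
    - [[0, 0, -0.07], 0]
    - [[0, 0, -0.12], 0]
    - [[0, 0, -0.134], 0]
    - [[0, 0, -0.134], 0]
  hand: -1

```text
time_s: 26.55
tool_pos: [0.5405, 0.1444, 0.199]
tool_rot: [179.9, 0.0, 134.0]
force: [0.0, 0.0, -0.7]
grip_width: 0.0867
```

```bash
python3 -c "
from h import *
plan((.4735,-.213,.14,33.3))"
```

```text
t 26.55 at [0.5405 0.1444 0.199 ] [1.7990e+02 3.0000e-02 1.3401e+02] F [ 0.   0.  -0.7] w 0.0867
(0.4735, -0.213, 0.14, 33.3) -> [-0.2105, -0.2966, 0.0586] 1.7577
```

move_arm:
  steps:
    - [[-0.023, -0.032, 0], 0.18]
    - [[-0.046, -0.065, 0], 0.36]
    - [[-0.07, -0.1, 0], 0.54]
    - [[-0.095, -0.133, 0], 0.72]
    - [[-0.12, -0.167, 0], 0.9]
    - [[-0.142, -0.2, 0], 1.08]
    - [[-0.165, -0.232, 0], 1.26]
    - [[-0.188, -0.265, 0], 1.44]
    - [[-0.205, -0.29, 0.02], 1.62]
    - [[-0.2105, -0.2965, 0.05], 1.758]
    - [[-0.2105, -0.2965, 0.059], 1.758]
    - [[-0.2105, -0.2965, 0.059], 1.758]
    - [[-0.2105, -0.2965, 0.059], 1.758]

```text
time_s: 28.18
tool_pos: [0.4738, -0.2125, 0.1399]
tool_rot: [180.0, -0.0, 33.4]
force: [0.2, 0.0, -0.7]
grip_width: 0.0871
```

```bash
python3 -c "
from h import *
plan((.4737,-.2132,.066,33.3))
im,d,P,T=shot('scene');z=P[...,2]; m=(z>.083)&(z<.1)&(np.hypot(P[...,0]-.474,P[...,1]+.213)<.025);print(m.sum(),P[m].mean(0) if m.any() else '')"
```

```text
t 28.18 at [ 0.4738 -0.2125  0.1399] [ 1.7997e+02 -4.0000e-02  3.3440e+01] F [ 0.2  0.  -0.7] w 0.0871
(0.4737, -0.2132, 0.066, 33.3) -> [-0.0005, 0.0005, 0.0739] 0.0024
145 [ 0.47332166 -0.213866    0.08766332]
```

move_arm:
  steps:
    - [[-0.001, 0, 0.02], 0]
    - [[-0.001, 0, 0.045], 0]
    - [[-0.001, 0, 0.065], 0]
    - [[-0.001, 0, 0.074], 0]
    - [[-0.001, 0, 0.074], 0]
    - [[-0.001, 0, 0.074], 0]

```text
time_s: 28.98
tool_pos: [0.4731, -0.2139, 0.0664]
tool_rot: [179.9, -0.1, 33.3]
force: [0.3, 0.2, 0.9]
grip_width: 0.0871
```

move_arm:
  steps:
    - [[0, 0, 0], 0]
    - [[0, 0, 0], 0]
    - [[0, 0, 0], 0]
    - [[0, 0, 0], 0]
    - [[0, 0, 0], 0]
    - [[0, 0, 0], 0]
    - [[0, 0, 0], 0]
  hand: 1
  squeeze: 20

```text
time_s: 29.85
tool_pos: [0.4722, -0.2137, 0.0653]
tool_rot: [-180.0, -0.0, 33.3]
force: [-0.5, 0.6, -0.0]
grip_width: 0.0327
```

```bash
python3 -c "
from h import *
plan((.579,.1031,.2,134))"
```

```text
t 29.85 at [ 0.4722 -0.2137  0.0653] [-180.     -0.     33.28] F [-0.5  0.6 -0. ] w 0.0327
(0.579, 0.1031, 0.2, 134) -> [0.2631, -0.2062, -0.1346] -1.7579
```

move_arm:
  steps:
    - [[0, 0, -0.03], 0]
    - [[0, 0, -0.08], 0]
    - [[0, 0, -0.134], 0]
    - [[0.028, -0.022, -0.134], -0.18]
    - [[0.058, -0.045, -0.134], -0.36]
    - [[0.088, -0.068, -0.134], -0.54]
    - [[0.118, -0.092, -0.134], -0.72]
    - [[0.148, -0.115, -0.134], -0.9]
    - [[0.178, -0.139, -0.134], -1.08]
    - [[0.207, -0.162, -0.134], -1.26]
    - [[0.237, -0.186, -0.134], -1.44]
    - [[0.263, -0.206, -0.134], -1.62]
    - [[0.263, -0.206, -0.134], -1.758]
    - [[0.263, -0.206, -0.134], -1.758]
    - [[0.263, -0.206, -0.134], -1.758]

```text
time_s: 31.72
tool_pos: [0.579, 0.1021, 0.1993]
tool_rot: [-180.0, 0.0, 133.8]
force: [-0.4, -0.4, -0.6]
grip_width: 0.0326
```

```bash
python3 -c "
from fit import *
im,P=chk(); cv2.imwrite('pics/w5.png',im[...,::-1])
plan((.579,.1031,.066,134))"
```

```text
held cap: n 2930 top z(10%) [-0.0237 -0.023  -0.0221] y range [-0.0149  0.0147] x max 0.0175
t 31.77 at [0.579  0.1021 0.1994] [180.     0.   133.83] F [ 0.   0.8 -0.2] w 0.033
(0.579, 0.1031, 0.066, 134) -> [0.0008, 0.0007, 0.1334] -0.003
```

move_arm:
  steps:
    - [[0.001, 0.001, 0.04], 0]
    - [[0.001, 0.001, 0.08], 0]
    - [[0.001, 0.001, 0.105], 0]
    - [[0.001, 0.001, 0.12], 0]
    - [[0.001, 0.001, 0.128], 0]
    - [[0.001, 0.001, 0.132], 0]
    - [[0.001, 0.001, 0.133], 0]
    - [[0.001, 0.001, 0.134], 0]
    - [[0.001, 0.001, 0.134], 0]
    - [[0.001, 0.001, 0.134], 0]

```text
time_s: 33.02
tool_pos: [0.5793, 0.1043, 0.0657]
tool_rot: [180.0, 0.0, 134.0]
force: [-0.2, -0.6, -1.4]
grip_width: 0.0326
```

move_arm:
  steps:
    - [[0, 0, 0.001], 0]
    - [[0, 0, 0.001], 0]
    - [[0, 0, 0.001], 0]

```text
time_s: 33.4
tool_pos: [0.5796, 0.1042, 0.0653]
tool_rot: [179.9, 0.0, 134.0]
force: [-0.7, -1.0, 5.9]
grip_width: 0.0328
```

move_arm:
  steps:
    - [[0, 0, 0], 0]
    - [[0, 0, 0], 0]
    - [[0, 0, 0], 0]
    - [[0, 0, 0], 0]
    - [[0, 0, 0], 0]
    - [[0, 0, -0.03], 0]
    - [[0, 0, -0.07], 0]
    - [[0, 0, -0.12], 0]
    - [[0, 0, -0.15], 0]
    - [[0, 0.05, -0.15], 0]
    - [[0, 0.11, -0.15], 0]
    - [[-0.04, 0.15, -0.15], 0]
    - [[-0.04, 0.15, -0.15], 0]
    - [[-0.04, 0.15, -0.15], 0]
  hand: -1

```text
time_s: 35.15
tool_pos: [0.7144, 0.179, 0.2136]
tool_rot: [-179.9, -0.0, 134.0]
force: [-0.1, 0.0, -0.2]
grip_width: 0.0869
```

```bash
python3 - <<'E'
from fit import *
plan()
a,_,P,_=shot('top'); 
z=P[...,2]; u=np.array([.695,-.719])
for y in (-84,-28,28,84):
    c=np.array([.5206,.1635])+u*y/1000; m=(z>.083)&(z<.1)&(np.hypot(P[...,0]-c[0],P[...,1]-c[1])<.025)
    print(y,m.sum(),P[m].mean(0).round(4) if m.any() else '',c.round(4), a[m].mean(0).round() if m.any() else '')
for r in env.cut_out('top','jar')[:1]: print('jar',r['uv'])
b,_,_,_=shot('scene')
for r in env.cut_out('scene','jar')[:1]+env.cut_out('scene','pipette')[:1]: print(r['uv'])
s=np.vstack([cv2.resize(a[100:330,160:480],(640,460)),b[80:280,150:470].repeat(1,0)[:0].reshape(0,320,3) if 0 else np.zeros((0,640,3),np.uint8)])
cv2.imwrite('pics/fin_top.png',s[...,::-1]); cv2.imwrite('pics/fin_scene.png',cv2.resize(b[80:280,150:470],(800,500))[...,::-1])
E
```

```text
t 35.15 at [0.7144 0.179  0.2136] [-1.7991e+02 -2.0000e-02  1.3395e+02] F [-0.1  0.  -0.2] w 0.0869
-84 62 [0.4642 0.2152 0.0903] [0.4622 0.2239] [174.  44.  36.]
-28 231 [0.5021 0.1851 0.0911] [0.5011 0.1836] [181. 185. 191.]
28 210 [0.5405 0.1441 0.0911] [0.5401 0.1434] [ 24. 102.  52.]
84 217 [0.5784 0.1038 0.091 ] [0.579  0.1031] [22. 24. 30.]
jar [328.7, 149.9]
[337.1, 237.5]
[394.2, 213.4]
```

View pics/fin_scene.png

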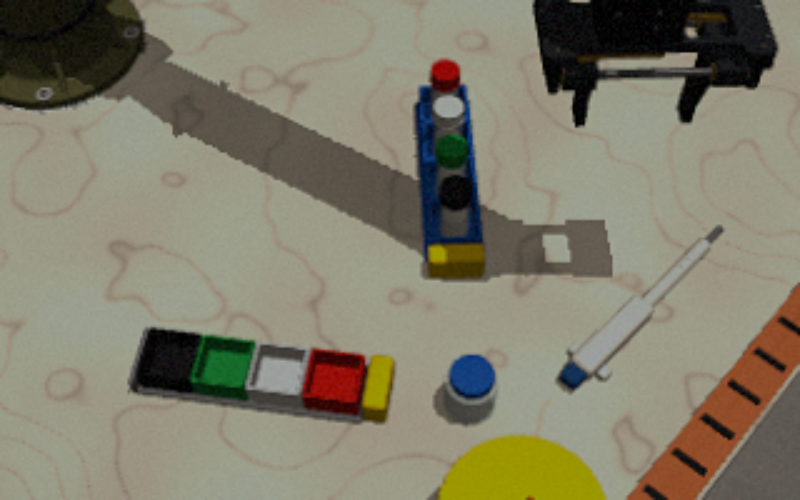

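View pics/fin_top.png

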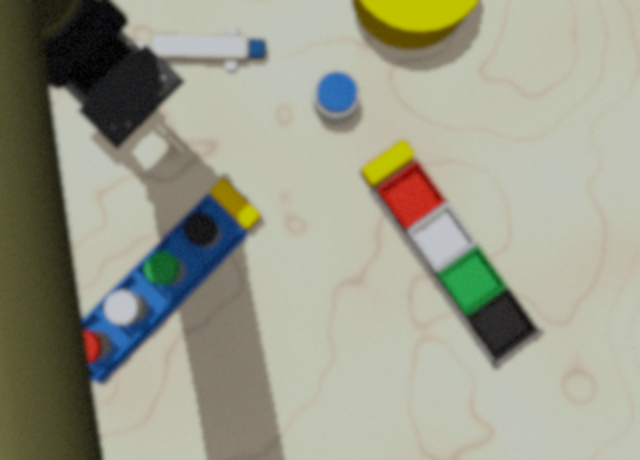

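The scene picture shows the blue rack with red (445,75), white (448,108), green (450,150) and black (456,192) running towards the yellow end. All are upright, the source rack is empty, and the jar and pipette are in place. In the top picture the arm hides only part of red.

```bash
python3 -c "
from cell import env
print(env.sign_off())"
```

```text
the job is handed in; nothing more can be done
None
```

All four vials are in the blue rack in reverse order, and I handed the job in at about 35 s of the 112 s allowed. Red is in the pocket farthest from the yellow end, then white, then green, with black nearest the yellow end. I gripped each vial by its cap and lowered it until about 6 N showed it was on the pocket floor. Then I released it and raised the gripper straight up.

- **Vial positions:** in the last top-camera check, white, green and black were within about 2 mm of their pocket centres. Their cap heights, about 91 mm, match vials standing upright on the floor.
- **Red vial:** in that last picture the arm partly hid red, so its measured centre came out about 9 mm off. That came from the partial view: a top-camera reading just after placing had it within about 3 mm. The wrist view two vials later and the final scene picture show it upright in its pocket.
- **Jar and pipette:** both appear in the same place as at the start, within 2 pixels.
- **Gripper:** it was open, about 0.21 m above the worktop and clear of everything at hand-in.

No check failed. The top camera reads about 2 mm high, which is within its calibration.

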